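# Line up the potted cacti by size on their saucers

### The arm

A 6-joint arm with a two-finger parallel gripper is mounted at the origin on the work surface. World frame = base frame: x ahead of the robot, y to its left, z up, the work surface at z = 0. Lengths are in m, angles in rad, forces in N, time in s.
With the tool pointing down it reaches from about 0.325 to 0.875 m from the base axis. Payload 4.4 kg.
Tool frame: the origin (TCP) lies between the finger pads; the fingertips stand 22 mm ahead of it and the grasp point (between the pads) lies 3 mm ahead of it; z points along the fingers, y is the line along which they close (so a half turn about z gives the same grasp; the last joint's range is limited). The gripper opens to 85 mm and grips with 20 to 120 N. Pads are 22 mm wide; open, the fingers measure 114 mm over their backs; the gripper's body (76 mm by 85 mm) begins 54 mm behind the grasp point. The pads swing forward as they close: fully open they stand 13 mm farther back than shut.
Start: joints at [1.139, 0.207, 1.542, -0, 1.393, -0.15], TCP at [0.16, 0.552, 0.253] pointing down, gripper open.
Joint ranges: [-2.73, 2.73], [-0.86, 2.22], [0.23, 2.46], [-1.11, 4.25], [0.08, 2.63], [-2.82, 2.82]. Speed limits (rad/s): [2.79, 2.79, 3.14, 3.14, 3.14, 3.14].

### API

Orientations are given as a unit quaternion [w, x, y, z].
In Python, from plant import robot, imaging, ticket gives the robot as it stands (robot), with the cameras (imaging) and the job (ticket).
- The arm moves only by the shell command python3 nudge.py 'ROWS' [FORCE]. ROWS is a JSON object whose key "offsets" holds a list of rows, 1 to 10 of them, each of 7 numbers: dx, dy, dz in shares of 60 cm (1.0 is 60 cm), then a rotation vector rx, ry, rz in a scale on which 1.0 is 90 degrees, then the finger opening in m; each row shifts and turns the commanded pose from where the row before left it, along the tool's axes as they then stand; what a row does not reach is not made up. A row lasts 1/12 s, in which the tool goes at most 0.0417 m and 0.125 rad, less where a joint would pass 70% of its speed; a pose out of reach is approached as far as the arm can. The fingers move at their own pace and stop on an object; FORCE is the grip in N (left out, the last holds). Time passes only in rows, so rows that do not move let the fingers close. It prints the time, the measured TCP pose, the force, the opening and the grip force at its end. Input that does not fit is refused with a message, and nothing moves.
- robot.read_state(): the state, without advancing time (a new reading comes with each control period).
- imaging.capture(name): name is "side" or "top"; returns a dict with "color" (400x640x3 uint8, red, green, blue), "fx", "fy", "cx", "cy" (pixels), "D" ([k1, k2, p1, p2, k3] as OpenCV has them; the pictures are not rectified), "R" (3x3) and "t" (3): a world point X has camera coordinates R X + t. Camera axes: x right, y down, z forward; pixel columns grow to the right and rows downward; lengths in m; the calibration is good to about 2 mm. A picture is of the moment at which its call begins. There is no depth.
- ticket.finish_job(): hands the job in; it is judged then, once.
The state is a dict: "t": time; "joint_pos": joint angles; "dq": joint speeds; "effort": joint torques, N m; "position": TCP position; "eef_rot": TCP orientation; "wrist_force": force on the tool from outside, world axes, zero at the start; "moment": the same for the moment, N m; "finger_gap": finger opening in m; "gripper_force": force on a finger pad.
Only numpy, scipy, OpenCV 4.12 (cv2) and the standard library are available. Lean on these libraries where they do the work, as an engineer would, in place of code of your own. Each camera call takes 0.05 s, during which the arm holds its last target. There are 200 camera calls.

### The job

Stand the four potted cacti on the row of saucers on the little bench, one in the middle of each saucer, in order of size, with the smallest at the end where the brown mug stands and the largest at the far end, so that the big ones do not shade the small. Set each pot down gently and upright, without dropping or tipping any, and leave the saucers, the mug and the torch where they are.

Things in the scene. Friction and masses are not known exactly. Their poses are not given: they have to be found in the camera images.
- pot_a: The smallest of four potted barrel cacti: loose round terracotta pot with a green cactus, about 60 g, 52 mm high overall. Origin: centre of its underside; z up. Grip its rim, an upright band 40 mm across, from 27 to 38 mm above the origin; below, it tapers to a base 28 mm across. The cactus in the middle stays 8 mm inside the rim. Starts on the ledge (z = 0), robot's side of the bench.
- pot_b: The second smallest of four potted barrel cacti: loose round terracotta pot with a green cactus, about 100 g, 66 mm high overall. Origin: centre of its underside; z up. Grip its rim, an upright band 48 mm across, from 35 to 48 mm above the origin; below, it tapers to a base 34 mm across. The cactus in the middle stays 8 mm inside the rim. Starts on the ledge (z = 0), robot's side of the bench.
- pot_c: The second largest of four potted barrel cacti: loose round terracotta pot with a green cactus, about 160 g, 80 mm high overall. Origin: centre of its underside; z up. Grip its rim, an upright band 56 mm across, from 44 to 58 mm above the origin; below, it tapers to a base 40 mm across. The cactus in the middle stays 8 mm inside the rim. Starts on the ledge (z = 0), robot's side of the bench.
- pot_d: The largest of four potted barrel cacti: loose round terracotta pot with a green cactus, about 240 g, 96 mm high overall. Origin: centre of its underside; z up. Grip its rim, an upright band 64 mm across, from 52 to 68 mm above the origin; below, it tapers to a base 46 mm across. The cactus in the middle stays 8 mm inside the rim. Starts on the ledge (z = 0), robot's side of the bench.
- saucer_p: One of four identical round terracotta saucers, 88 mm across, 14 mm high, loose, 160 g, in any place of the row. Origin: centre of its underside; y along the row. Its flat floor, 64 mm across, is 5 mm above the origin. The row, straight, 100 mm centre to centre, roughly along world y, stands on a fixed wooden bench 30 mm high, 400 mm long, 112 mm wide.
- saucer_q: One of four identical round terracotta saucers, 88 mm across, 14 mm high, loose, 160 g, in any place of the row. Origin: centre of its underside; y along the row. Its flat floor, 64 mm across, is 5 mm above the origin. Row and bench: see saucer_p.
- saucer_r: One of four identical round terracotta saucers, 88 mm across, 14 mm high, loose, 160 g, in any place of the row. Origin: centre of its underside; y along the row. Its flat floor, 64 mm across, is 5 mm above the origin. Row and bench: see saucer_p.
- saucer_s: One of four identical round terracotta saucers, 88 mm across, 14 mm high, loose, 160 g, in any place of the row. Origin: centre of its underside; y along the row. Its flat floor, 64 mm across, is 5 mm above the origin. Row and bench: see saucer_p.
- mug: Brown ceramic mug, 76 mm across, 92 mm high, with a handle, standing on the ledge just beyond one end of the bench (left, +y, or right, -y: it changes). Origin: centre of its underside. It shows which end of the row gets the smallest pot. Leave it alone.
- torch: Green plastic torch, 136 mm long, 42 mm across, lying on the ledge beyond the other end of the bench. Origin: underside of its middle; x along it, towards the lens. Leave it alone.

How it is judged:
By the outcome, as a careful person would: the job done as asked, in the order asked, and still so for the second after the job is handed in, with the robot touching nothing.
It also fails if it takes over 106 s, if anything falls off the work surface, if the arm or the gripper's body presses on something with over 40 N, if the wrist force passes 120 N, or if a joint passes its speed limit or range.

## Working session

There is one attempt and no reset: what is moved stays moved. The work goes in short steps, Python scripts to look and compute and a shell command to move; the robot and the scene stay as the last step left them, time stands still between calls to the robot, and variables do not carry over. Pictures are saved under pics/ and viewed, at most 14 in all, crops included, and the job is handed in when it is done.

```bash
ls; mkdir -p pics; python3 - <<'E'
from plant import robot, imaging, ticket
import cv2
for n in("top","side"):
    c=imaging.capture(n); cv2.imwrite(f"pics/{n}0.png",c["color"][:,:,::-1])
    print(n,c["fx"],c["fy"],c["cx"],c["cy"],c["D"],c["R"],c["t"])
s=robot.read_state();print(s)
E
```

```text
nudge.py
pics
plant.py
top 399.30106031235937 399.30106031235937 323.38236965224013 199.9034367964479 [-0.08550007  0.          0.          0.          0.        ] [[ 0.02056362 -0.99977321 -0.00553798]
 [-0.99398735 -0.01984814 -0.10768097]
 [ 0.10754663  0.00771899 -0.99417008]] [-0.00086728  0.58476008  0.84995903]
side 442.1953783127816 442.1953783127816 323.21475263498127 194.64339754142637 [-0.01922868  0.          0.          0.          0.        ] [[ 0.73442332 -0.67865686  0.00687382]
 [-0.46175122 -0.50706556 -0.72778453]
 [ 0.49740144  0.53132794 -0.68577141]] [-0.40325056  0.30856374  0.7035075 ]
{'t': 0.1, 'joint_pos': array([ 1.13852078e+00,  2.07407808e-01,  1.54282905e+00, -5.05224342e-06,
        1.39350962e+00, -1.50486317e-01]), 'dq': array([ 0.00153419, -0.00124705, -0.00248728, -0.00056249,  0.00057505,
        0.00156875]), 'effort': array([-3.83800143e-04, -3.84094155e+01, -2.92548162e+01, -3.47815776e-04,
        4.74017579e-03, -9.42428130e-06]), 'position': array([0.1596226 , 0.55172402, 0.25219185]), 'eef_rot': array([-3.06988541e-04,  1.40428395e-01,  9.90090252e-01, -1.03223115e-03]), 'wrist_force': array([-0.87293892, -0.80049587,  0.13883779]), 'moment': array([0.01725565, 0.02984902, 0.00596463]), 'gripper_force': 0.0, 'finger_gap': 0.0855140591886785}
```

View pics/top0.png

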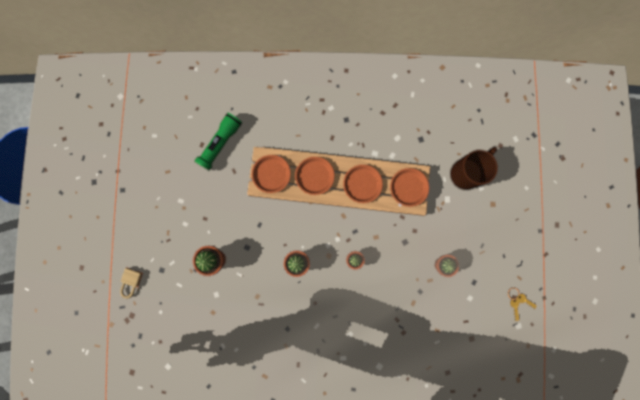

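View pics/side0.png

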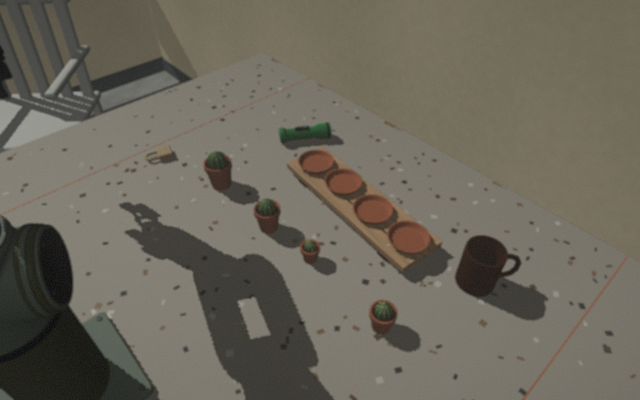

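```bash
python3 - <<'E'
import cv2,numpy as np
def tiles(f,cs,h,k,out):
    im=cv2.imread(f);T=[]
    for u,v in cs:
        t=cv2.resize(im[v-h:v+h,u-h:u+h],None,fx=k,fy=k,interpolation=cv2.INTER_CUBIC)
        for i in range(0,2*h,10):
            cv2.line(t,(i*k,0),(i*k,6),(255,255,255),1);cv2.line(t,(0,i*k),(6,i*k),(255,255,255),1)
        t[:, -1]=255;T.append(t)
    return np.hstack(T)
a=tiles("pics/top0.png",[(207,261),(296,263),(355,260),(447,265)],25,4,0)
b=tiles("pics/top0.png",[(273,174),(317,175),(364,183),(411,187)],25,4,0)
c=tiles("pics/side0.png",[(218,170),(267,215),(311,250),(383,316)],25,4,0)
im=np.vstack([a,b,c]);cv2.imwrite("pics/tiles.png",cv2.convertScaleAbs(im,alpha=1.5))
E
```

```text
(no output)
```

View pics/tiles.png

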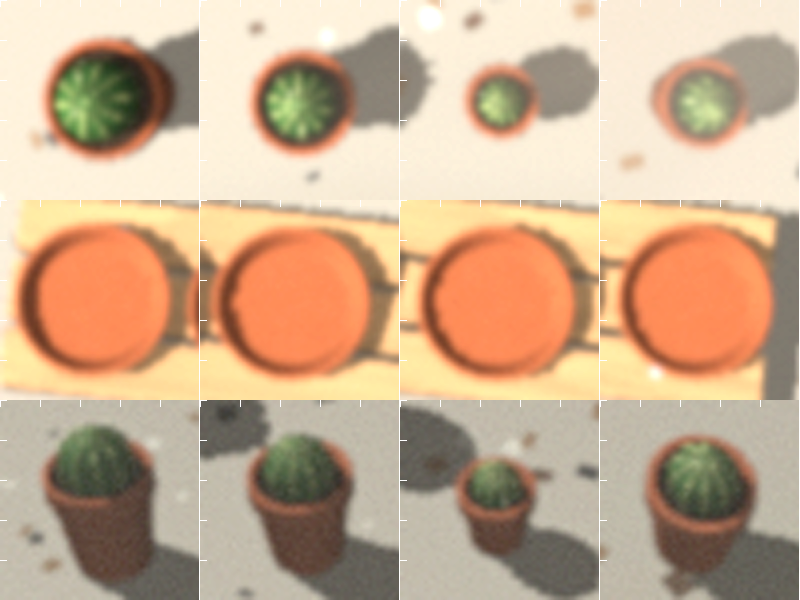

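```bash
cat > h.py <<'E'
import numpy as np,cv2
from plant import robot, imaging, ticket
def cap(n):
    return imaging.capture(n)
def proj(c,P):
    K=np.array([[c["fx"],0,c["cx"]],[0,c["fy"],c["cy"]],[0,0,1]])
    return cv2.projectPoints(np.float64(P).reshape(-1,1,3),cv2.Rodrigues(np.array(c["R"]))[0],np.float64(c["t"]),K,np.float64(c["D"]))[0][:,0]
def world(c,uv,z):
    K=np.array([[c["fx"],0,c["cx"]],[0,c["fy"],c["cy"]],[0,0,1]])
    p=cv2.undistortPoints(np.float64([[uv]]),K,np.float64(c["D"]))[0,0]
    R=np.array(c["R"]);d=R.T@[p[0],p[1],1];o=-R.T@c["t"]
    return (o+d*(z-o[2])/d[2])[:2]
def circ(x,y,z,r):
    a=np.linspace(0,2*np.pi,60);return np.c_[x+r*np.cos(a),y+r*np.sin(a),0*a+z]
def tile(c,cen,k,h,circles):
    u,v=np.round(cen).astype(int)
    t=cv2.resize(c["color"][v-h:v+h,u-h:u+h,::-1],None,fx=k,fy=k,interpolation=cv2.INTER_CUBIC)
    t=cv2.convertScaleAbs(t,alpha=1.4)
    for q in circles:
        p=((proj(c,q)-[u-h,v-h]+.5)*k-.5)
        cv2.polylines(t,[np.int32(np.round(p*16))],True,(255,0,0),1,cv2.LINE_AA,4)
    t[:,-1]=255;return t
DIM=dict(a=(.020,.027,.038,.014),b=(.024,.035,.048,.017),c=(.028,.044,.058,.020),d=(.032,.052,.068,.023))
def pot(n,x,y,z0=0):
    r,z1,z2,rb=DIM[n];return [circ(x,y,z0+z2,r),circ(x,y,z0,rb)]
E
python3 - <<'E'
from h import *
T=cap("top");S=cap("side")
px=dict(d=(182+105.5/4-.5,236+98.5/4-.5),c=(271+102/4-.5,238+103.5/4-.5),a=(330+102.5/4-.5,235+101.5/4-.5),b=(422+101.5/4-.5,240+102.5/4-.5))
t1=[];t2=[];t3=[]
for n,p in px.items():
    x,y=world(T,p,DIM[n][2]);print(n,x,y)
    t1.append(tile(T,p,4,25,pot(n,x,y)))
    t3.append(tile(S,proj(S,[x,y,DIM[n][2]/2])[0],4,25,pot(n,x,y)))
sp=[(248+95.5/4-.5,149+99.5/4-.5),(292+94.5/4-.5,150+98.5/4-.5),(339+97/4-.5,158+101/4-.5),(386+97/4-.5,162+101/4-.5)]
W=np.array([world(T,p,.044) for p in sp]);print(W,np.linalg.norm(np.diff(W,axis=0),axis=1))
m=W.mean(0);d=np.linalg.svd(W-m)[2][0];d*=np.sign(d[1]);print("row",m,d)
for i in range(4):
    q=m+d*(.15-.1*i);print(q);C=[circ(*q,.044,.044),circ(*q,.035,.032)]
    t2.append(tile(T,sp[i],4,25,C))
cv2.imwrite("pics/fit.png",np.vstack([np.hstack(t) for t in(t1,t2,t3)]))
E
```

```text
d 0.4484164709473617 0.25111375911612266
c 0.4459000730275269 0.06580039907707266
a 0.45501756023604206 -0.06032261574886575
b 0.4473184007157799 -0.25720137573134727
[[ 0.63966482  0.12637475]
 [ 0.63979821  0.03015949]
 [ 0.62276774 -0.07443935]
 [ 0.61606687 -0.1776798 ]] [0.09621535 0.10597619 0.10345769]
row [ 0.62957441 -0.02389623] [0.086588   0.99624421]
[0.64256261 0.12554041]
[0.63390381 0.02591598]
[ 0.62524501 -0.07370844]
[ 0.61658621 -0.17333286]
```

View pics/fit.png

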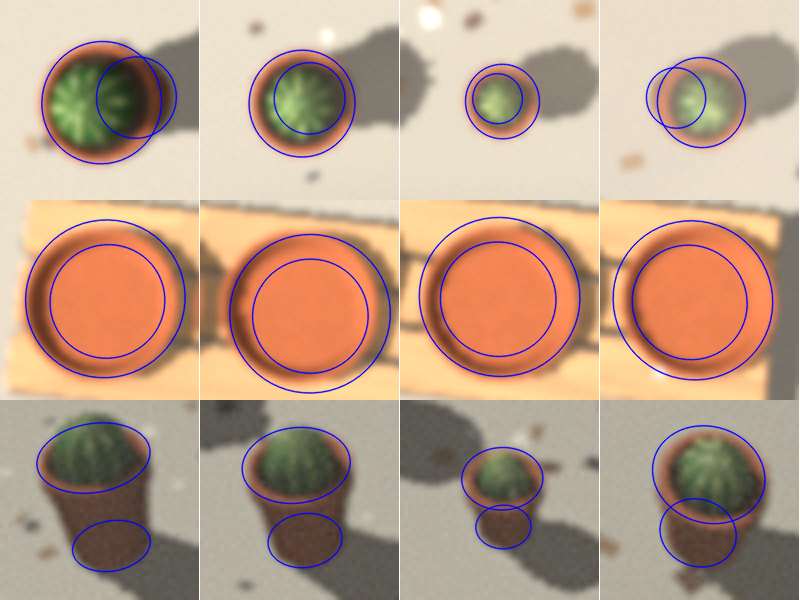

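```bash
python3 - <<'E'
from h import *
out=[]
for n,cs in(("top",[(272,174),(316,175),(364,183),(411,187)]),("side",[(317,161),(345,182),(375,210),(410,238)])):
    c=cap(n);hsv=cv2.cvtColor(c["color"],cv2.COLOR_RGB2HSV)
    print([hsv[v,u].tolist() for u,v in cs])
    m=((hsv[...,0]<11)&(hsv[...,1]>120)&(hsv[...,2]>20)).astype(np.uint8)
    k,l,st,ce=cv2.connectedComponentsWithStats(m)
    P=[]
    for u,v in cs:
        i=l[v,u];h=cv2.convexHull(cv2.findContours((l==i).astype(np.uint8),cv2.RETR_EXTERNAL,cv2.CHAIN_APPROX_NONE)[0][0])
        e=cv2.fitEllipse(h);P.append(world(c,e[0],.043));print(n,st[i].tolist(),np.round(e[0],1),np.round(e[1],1),P[-1])
    P=np.array(P);print(np.linalg.norm(np.diff(P,axis=0),axis=1))
    x0,y0,x1,y1=(240,140,440,220) if n=="top" else (280,140,450,275)
    t=(m*255)[y0:y1,x0:x1];t=np.dstack([t]*3);out.append(cv2.resize(np.hstack([t,c["color"][y0:y1,x0:x1,::-1]]),(800,160 if n=="top" else 317),interpolation=cv2.INTER_CUBIC))
cv2.imwrite("pics/mask.png",np.vstack(out))
E
```

```text
[[9, 166, 174], [9, 167, 174], [9, 167, 174], [9, 167, 174]]
top [252, 155, 39, 37, 1120] [271.1 173.5] [37.1 38.5] [0.63964836 0.1271763 ]
top [295, 157, 40, 37, 1140] [314.6 175.3] [36.8 39.6] [0.63741359 0.03133217]
top [344, 165, 39, 38, 1149] [362.9 183.4] [37.2 39.1] [ 0.62158931 -0.07482824]
top [391, 169, 38, 37, 1136] [409.7 186.8] [37.2 38.7] [ 0.61601365 -0.1777664 ]
[0.09587018 0.10733332 0.10308905]
[[8, 126, 123], [10, 128, 120], [9, 133, 121], [8, 132, 120]]
side [300, 151, 33, 22, 481] [317.2 161.8] [20.2 32.4] [0.63918241 0.11911856]
side [328, 170, 34, 24, 583] [344.3 181.8] [23.4 33.4] [0.63667741 0.02454605]
side [353, 195, 40, 29, 759] [372.5 208.8] [27.7 39.2] [ 0.62008302 -0.07729797]
side [388, 222, 42, 31, 895] [409.1 237.3] [30.  40.8] [ 0.61491664 -0.18149207]
[0.09460568 0.10318711 0.10432211]
```

View pics/mask.png

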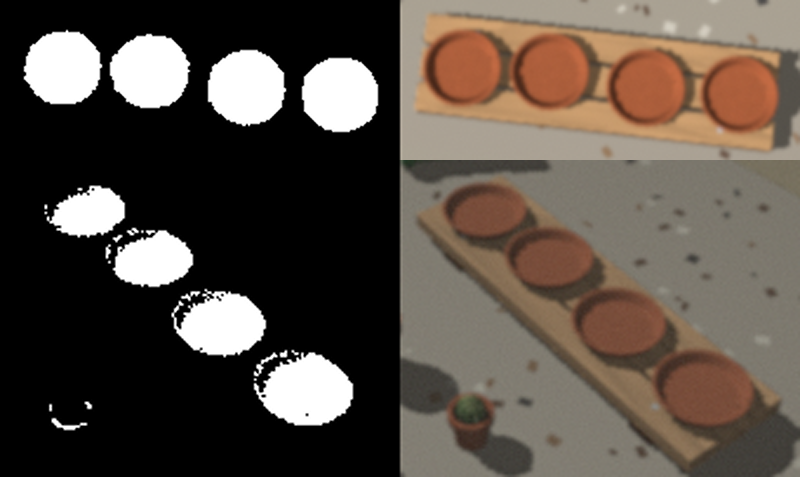

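The pots run left to right as d (208,260), c (296,263), a (355,260), b (447,265). The mug is at the right (-y) end, so a goes on saucer 4 at (410,187) and d on saucer 1 at (271,174).

Careful with the scale: shifts go in shares of 60 cm and turns go in shares of 90 degrees. That gives: 0.12 rad / 1.5708 = 0.0764.

```bash
python3 nudge.py '{"offsets": [[0, 0, 0, 0, 0, 0.0764, 0.085], [0, 0, 0, 0, 0, 0.0764, 0.085], [0, 0, 0, 0, 0, 0.0764, 0.085], [0, 0, 0, 0, 0, 0.0764, 0.085], [0, 0, 0, 0, 0, 0.0764, 0.085], [0, 0, 0, 0, 0, 0.0764, 0.085], [0, 0, 0, 0, 0, 0.0764, 0.085], [0, 0, 0, 0, 0, 0.0764, 0.085], [0, 0, 0, 0, 0, 0.0764, 0.085], [0, 0, 0, 0, 0, 0.0764, 0.085]]}' 30; python3 nudge.py '{"offsets": [[0, 0, 0, 0, 0, 0.0573, 0.085], [-0.0617, 0.06, 0, 0, 0, 0, 0.085], [-0.0333, 0.0333, 0, 0, 0, 0, 0.085]]}'
cat > st.py <<'E'
import sys,numpy as np
from plant import robot, imaging, ticket
from scipy.spatial.transform import Rotation as Ro
s=robot.read_state();q=s["eef_rot"];R=Ro.from_quat([q[1],q[2],q[3],q[0]]).as_matrix()
print(s["t"],np.round(s["position"],4),"rot",np.round(R,3).tolist(),"q",np.round(s["joint_pos"],2),"F",np.round(s["wrist_force"],1),s["finger_gap"],s["gripper_force"])
if len(sys.argv)>3: print("tool d",np.round(R.T@(np.array(sys.argv[1:4],float)-s["position"]),4))
E
python3 st.py .4484 .2511 .22
```

```text
t: 1.13
position: [0.1599, 0.5522, 0.2532]
eef_rot: [0.0, 0.677, 0.736, -0.0]
wrist_force: [-0.5, -0.3, 0.4]
finger_gap: 0.0852
gripper_force: 0.0
t: 1.38
position: [0.2091, 0.5016, 0.253]
eef_rot: [0.001, 0.707, 0.708, -0.0]
wrist_force: [-0.6, 0.0, -0.2]
finger_gap: 0.085
gripper_force: 0.0
1.3833 [0.2091 0.5016 0.253 ] rot [[-0.002, 1.0, 0.001], [1.0, 0.002, -0.001], [-0.001, 0.001, -1.0]] q [ 1.02  0.14  1.62 -0.    1.38  1.02] F [-0.6  0.  -0.2] 0.0849784966348465 0.0
tool d [-0.2509  0.2389  0.0334]
```

Converted, -0.0244 m / 0.6 = -0.0407, 0.0232 m / 0.6 = 0.0387.

```bash
python3 nudge.py '{"offsets": [[-0.0407, 0.0387, 0.005, 0, 0, 0, 0.085], [-0.0407, 0.0387, 0.005, 0, 0, 0, 0.085], [-0.0407, 0.0387, 0.005, 0, 0, 0, 0.085], [-0.0407, 0.0387, 0.005, 0, 0, 0, 0.085], [-0.0407, 0.0387, 0.005, 0, 0, 0, 0.085], [-0.0407, 0.0387, 0.005, 0, 0, 0, 0.085], [-0.0407, 0.0387, 0.005, 0, 0, 0, 0.085], [-0.0407, 0.0387, 0.005, 0, 0, 0, 0.085], [-0.0407, 0.0387, 0.005, 0, 0, 0, 0.085], [-0.0407, 0.0387, 0.005, 0, 0, 0, 0.085]]}' ; python3 nudge.py '{"offsets": [[0, 0, 0, 0, 0, 0, 0.085], [0, 0, 0, 0, 0, 0, 0.085], [0, 0, 0, 0, 0, 0, 0.085]]}'; python3 st.py .4484 .2511 .12
python3 - <<'E'
from h import *
for n in("top","side"):
    c=cap(n);s=robot.read_state();p=s["position"]
    u=proj(c,[[.448,.251,.15]])[0];print(n,u)
    im=c["color"][:,:,::-1].copy()
    x0,y0=int(u[0])-80,int(u[1])-60
    x0=max(x0,0);y0=max(y0,0)
    cr=cv2.resize(im[y0:y0+120,x0:x0+130],None,fx=3,fy=4,interpolation=cv2.INTER_CUBIC)if 0 else cv2.resize(im[y0:y0+140,x0:x0+133],None,fx=3,fy=3,interpolation=cv2.INTER_CUBIC)
    for q in ([p[0],p[1],p[2]],[p[0],p[1],p[2]-.022],[p[0]-.0425,p[1],p[2]-.015],[p[0]+.0425,p[1],p[2]-.015]):
        a=(proj(c,[q])[0]-[x0,y0]+.5)*3;cv2.circle(cr,tuple(int(v) for v in a),2,(255,255,0),-1)
    cv2.imwrite(f"pics/g_{n}.png",cr)
a=cv2.imread("pics/g_top.png");b=cv2.imread("pics/g_side.png");h=min(len(a),len(b))
cv2.imwrite("pics/g1.png",cv2.convertScaleAbs(np.hstack([a[:h],b[:h]]),alpha=1.5))
E
```

```text
t: 2.22
position: [0.4416, 0.2568, 0.2233]
eef_rot: [0.0, 0.708, 0.707, 0.0]
wrist_force: [0.6, 0.4, 0.5]
finger_gap: 0.0853
gripper_force: 0.0
t: 2.47
position: [0.4404, 0.2583, 0.2232]
eef_rot: [-0.0, 0.708, 0.707, -0.0]
wrist_force: [0.1, 0.2, 0.3]
finger_gap: 0.0849
gripper_force: 0.0
2.4667 [0.4404 0.2583 0.2232] rot [[0.002, 1.0, -0.001], [1.0, -0.002, 0.0], [0.0, -0.001, -1.0]] q [0.36 0.1  1.73 0.   1.31 0.36] F [0.1 0.2 0.3] 0.08488297849362855 0.0
tool d [-0.0072  0.0081  0.1032]
top [195.38258623 262.11839936]
side [210.84773757 132.47494135]
```

View pics/g1.png

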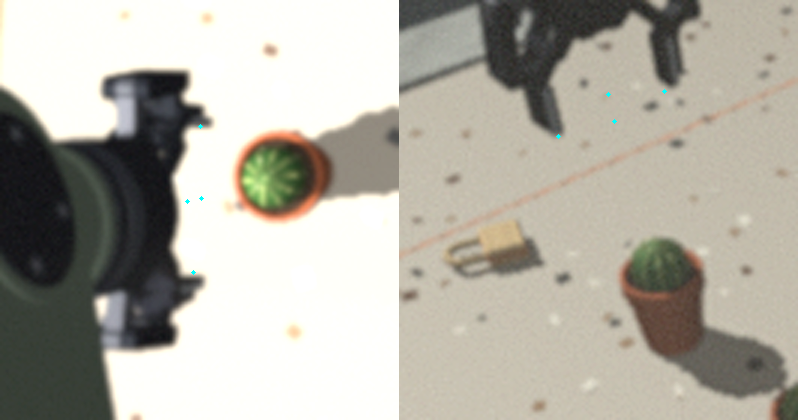

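The projected TCP points match the fingers to about 1 px in both views. Next I descend on pot d.

Converted, 0.03 m / 0.6 = 0.05, 0.0081 m / 0.6 = 0.0135.

```bash
python3 nudge.py '{"offsets": [[-0.012, 0.0135, 0.0333, 0, 0, 0, 0.085], [0, 0, 0.05, 0, 0, 0, 0.085], [0, 0, 0.05, 0, 0, 0, 0.085], [0, 0, 0.05, 0, 0, 0, 0.085], [0, 0, 0.0417, 0, 0, 0, 0.085], [0, 0, 0.0333, 0, 0, 0, 0.085], [0, 0, 0.0183, 0, 0, 0, 0.085], [0, 0, 0, 0, 0, 0, 0.085], [0, 0, 0, 0, 0, 0, 0.085]]}' >/dev/null; python3 st.py .4484 .2511 .057
```

```text
3.3167 [0.4484 0.2517 0.0574] rot [[-0.0, 1.0, -0.0], [1.0, 0.0, -0.0], [-0.0, -0.0, -1.0]] q [0.34 0.33 1.84 0.   0.97 0.34] F [ 0.1 -0.4 -0.2] 0.08476873908593256 0.0
tool d [-0.0006  0.      0.0004]
```

Converted, -0.03 m / 0.6 = -0.05, -0.02 m / 0.6 = -0.0333.

```bash
python3 nudge.py '{"offsets": [[0, 0, 0, 0, 0, 0, 0.078], [0, 0, 0, 0, 0, 0, 0.074], [0, 0, 0, 0, 0, 0, 0.071], [0, 0, 0, 0, 0, 0, 0.068], [0, 0, 0, 0, 0, 0, 0.065], [0, 0, 0, 0, 0, 0, 0.062], [0, 0, 0, 0, 0, 0, 0.058], [0, 0, 0, 0, 0, 0, 0.055], [0, 0, 0, 0, 0, 0, 0.05], [0, 0, 0, 0, 0, 0, 0.05]]}' 30; python3 nudge.py '{"offsets": [[0, 0, -0.0083, 0, 0, 0, 0.05], [0, 0, -0.0167, 0, 0, 0, 0.05], [0, 0, -0.0333, 0, 0, 0, 0.05], [0, 0, -0.05, 0, 0, 0, 0.05], [0, 0, -0.05, 0, 0, 0, 0.05], [0, 0, -0.05, 0, 0, 0, 0.05], [0, 0, -0.0333, 0, 0, 0, 0.05], [0, 0, 0, 0, 0, 0, 0.05], [0, 0, 0, 0, 0, 0, 0.05], [0, 0, 0, 0, 0, 0, 0.05]]}';python3 st.py .6396 .1272 .2
python3 - <<'E'
from h import *
o=[]
for n in("top","side"):
    c=cap(n);p=robot.read_state()["position"]
    o.append(tile(c,proj(c,[p[0],p[1],p[2]-.03])[0],4,50,pot("d",p[0],p[1],p[2]-.0574)))
cv2.imwrite("pics/g2.png",np.hstack(o))
E
```

```text
t: 4.15
position: [0.449, 0.2511, 0.0582]
eef_rot: [0.0, 0.707, 0.707, 0.0]
wrist_force: [-2.5, -0.8, 5.7]
finger_gap: 0.063
gripper_force: 32.0
t: 4.98
position: [0.4477, 0.2505, 0.2009]
eef_rot: [-0.001, 0.707, 0.707, -0.001]
wrist_force: [-0.5, -0.5, -2.2]
finger_gap: 0.0627
gripper_force: 33.8
4.9833 [0.4477 0.2505 0.2009] rot [[0.001, 1.0, -0.002], [1.0, -0.001, -0.001], [-0.001, -0.002, -1.0]] q [ 0.34  0.13  1.75 -0.    1.27  0.34] F [-0.5 -0.5 -2.2] 0.06272830989172486 33.75003755092621
tool d [-0.1231  0.1921  0.0006]
```

View pics/g2.png

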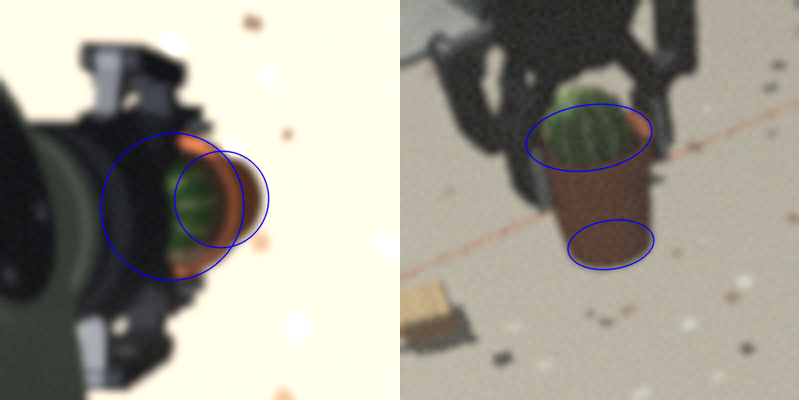

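Converted, 0.0274 m / 0.6 = 0.0457, -0.0176 m / 0.6 = -0.0293.

```bash
python3 nudge.py '{"offsets": [[-0.0133, 0.02, 0, 0, 0, 0, 0.05], [-0.0293, 0.0457, 0, 0, 0, 0, 0.05], [-0.0293, 0.0457, 0, 0, 0, 0, 0.05], [-0.0293, 0.0457, 0, 0, 0, 0, 0.05], [-0.0293, 0.0457, 0, 0, 0, 0, 0.05], [-0.0293, 0.0457, 0, 0, 0, 0, 0.05], [-0.0293, 0.0457, 0, 0, 0, 0, 0.05], [-0.016, 0.0262, 0, 0, 0, 0, 0.05], [0, 0, 0, 0, 0, 0, 0.05], [0, 0, 0, 0, 0, 0, 0.05]]}' >/dev/null; python3 st.py .6396 .1272 .11
```

```text
5.9167 [0.641  0.1259 0.2001] rot [[0.003, 1.0, -0.003], [1.0, -0.003, -0.0], [-0.0, -0.003, -1.0]] q [ 0.06  0.41  1.39 -0.    1.34  0.06] F [-0.6  0.8 -1.3] 0.06296907172746341 33.894803524017334
tool d [ 0.0013 -0.0012  0.0901]
```

Converted, 0.03 m / 0.6 = 0.05, 0.025 m / 0.6 = 0.0417.

```bash
python3 nudge.py '{"offsets": [[0.0022, -0.0017, 0.0333, 0, 0, 0, 0.05], [0, 0, 0.05, 0, 0, 0, 0.05], [0, 0, 0.0417, 0, 0, 0, 0.05], [0, 0, 0.025, 0, 0, 0, 0.05], [0, 0, 0.0083, 0, 0, 0, 0.05], [0, 0, 0, 0, 0, 0, 0.05], [0, 0, 0, 0, 0, 0, 0.05]]}' >/dev/null; python3 st.py .6396 .1272 .093
python3 - <<'E'
from h import *
o=[]
for n in("top","side"):
    c=cap(n);p=robot.read_state()["position"]
    x,y=.6396,.1272
    o.append(tile(c,proj(c,[p[0],p[1],p[2]-.03])[0],4,50,[circ(x,y,.044,.044),circ(x,y,.035,.032)]))
cv2.imwrite("pics/g3.png",np.hstack(o))
E
```

```text
6.5 [0.6396 0.1293 0.1076] rot [[0.0, 1.0, 0.0], [1.0, -0.0, 0.0], [0.0, 0.0, -1.0]] q [0.07 0.51 1.46 0.   1.18 0.07] F [ 1.   0.4 -1.6] 0.06321417861613643 33.91204833984375
tool d [-0.0021 -0.      0.0146]
```

View pics/g3.png

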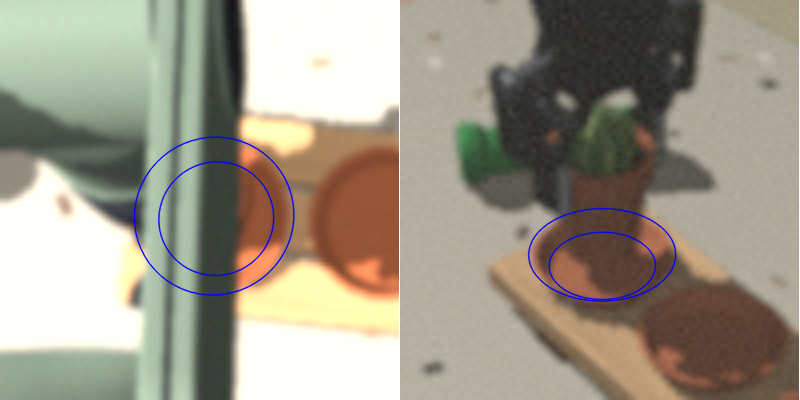

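Converted, 0.004 m / 0.6 = 0.0067, -0.001 m / 0.6 = -0.0017.

```bash
python3 nudge.py '{"offsets": [[-0.0017, 0, 0.0067, 0, 0, 0, 0.05], [0, 0, 0.0067, 0, 0, 0, 0.05], [0, 0, 0.0033, 0, 0, 0, 0.05], [0, 0, 0.0017, 0, 0, 0, 0.05], [0, 0, 0, 0, 0, 0, 0.05], [0, 0, 0, 0, 0, 0, 0.05]]}'; python3 nudge.py '{"offsets": [[0, 0, 0.0017, 0, 0, 0, 0.05], [0, 0, 0.0017, 0, 0, 0, 0.05], [0, 0, 0, 0, 0, 0, 0.05]]}' ; python3 st.py .6396 .1272 .093
```

```text
t: 7.1
position: [0.6396, 0.1278, 0.0961]
eef_rot: [-0.0, 0.707, 0.707, -0.0]
wrist_force: [-0.3, -1.1, -1.6]
finger_gap: 0.0632
gripper_force: 33.9
t: 7.35
position: [0.6396, 0.1279, 0.0941]
eef_rot: [-0.0, 0.707, 0.707, -0.0]
wrist_force: [-0.6, -0.6, -2.8]
finger_gap: 0.063
gripper_force: 33.9
7.35 [0.6396 0.1279 0.0941] rot [[0.001, 1.0, -0.0], [1.0, -0.001, 0.0], [0.0, -0.0, -1.0]] q [0.06 0.52 1.46 0.   1.15 0.07] F [-0.6 -0.6 -2.8] 0.06297359306591883 33.912320137023926
tool d [-0.0007 -0.      0.0011]
```

Converted, 0.0008 m / 0.6 = 0.0013.

```bash
python3 nudge.py '{"offsets": [[0, 0, 0.0013, 0, 0, 0, 0.05], [0, 0, 0, 0, 0, 0, 0.05], [0, 0, 0, 0, 0, 0, 0.05]]}'|grep -E "pos|wrist"; python3 nudge.py '{"offsets": [[0, 0, 0.0013, 0, 0, 0, 0.05], [0, 0, 0, 0, 0, 0, 0.05], [0, 0, 0, 0, 0, 0, 0.05]]}' |grep -E "pos|wrist"; python3 nudge.py '{"offsets": [[0, 0, 0.0008, 0, 0, 0, 0.05], [0, 0, 0, 0, 0, 0, 0.05], [0, 0, 0, 0, 0, 0, 0.05]]}' |grep -E "pos|wrist"
```

```text
position: [0.6397, 0.1279, 0.0934]
wrist_force: [0.0, -0.3, -1.9]
position: [0.6399, 0.1279, 0.0932]
wrist_force: [-1.0, -0.7, 1.5]
position: [0.6399, 0.1279, 0.0932]
wrist_force: [-3.1, -0.6, 5.2]
```

Converted, -0.03 m / 0.6 = -0.05, -0.015 m / 0.6 = -0.025.

```bash
python3 nudge.py '{"offsets": [[0, 0, -0.001, 0, 0, 0, 0.064], [0, 0, 0, 0, 0, 0, 0.067], [0, 0, 0, 0, 0, 0, 0.07], [0, 0, 0, 0, 0, 0, 0.075], [0, 0, 0, 0, 0, 0, 0.08], [0, 0, 0, 0, 0, 0, 0.083], [0, 0, -0.0083, 0, 0, 0, 0.083], [0, 0, -0.025, 0, 0, 0, 0.083], [0, 0, -0.05, 0, 0, 0, 0.083], [0, 0, -0.05, 0, 0, 0, 0.083]]}' ; python3 nudge.py '{"offsets": [[0, 0, -0.05, 0, 0, 0, 0.083], [0, 0, -0.0333, 0, 0, 0, 0.083], [0, 0, 0, 0, 0, 0, 0.083], [0, 0, 0, 0, 0, 0, 0.083]]}' >/dev/null; python3 st.py .4459 .0658 .2
```

```text
t: 8.93
position: [0.6384, 0.1278, 0.1721]
eef_rot: [-0.001, 0.707, 0.707, -0.001]
wrist_force: [1.0, -0.2, 0.6]
finger_gap: 0.0829
gripper_force: 0.0
9.2667 [0.6409 0.128  0.2253] rot [[0.001, 1.0, 0.005], [1.0, -0.001, 0.0], [0.0, 0.005, -1.0]] q [ 0.06  0.39  1.37 -0.    1.38  0.07] F [-1.3  1.1 -0.7] 0.08290587647402752 0.0
tool d [-0.0624 -0.1951  0.0244]
```

Converted, -0.0279 m / 0.6 = -0.0465, -0.0089 m / 0.6 = -0.0148.

```bash
python3 nudge.py '{"offsets": [[-0.0148, -0.0465, 0, 0, 0, 0, 0.083], [-0.0148, -0.0465, 0, 0, 0, 0, 0.083], [-0.0148, -0.0465, 0, 0, 0, 0, 0.083], [-0.0148, -0.0465, 0, 0, 0, 0, 0.083], [-0.0148, -0.0465, 0, 0, 0, 0, 0.083], [-0.0148, -0.0465, 0, 0, 0, 0, 0.083], [-0.015, -0.0465, 0, 0, 0, 0, 0.083], [0, 0, 0, 0, 0, 0, 0.083], [0, 0, 0, 0, 0, 0, 0.083], [0, 0, 0, 0, 0, 0, 0.083]]}' >/dev/null; python3 st.py .4459 .0658 .05
python3 - <<'E'
from h import *
c=cap("top");o=[]
for x,y,r,z in((.6396,.1272,.032,.103),(.4459,.0658,.028,.058)):
    o.append(tile(c,proj(c,[x,y,z])[0],8,25,[circ(x,y,z,r)]+([circ(x,y,.044,.044)] if z>.1 else [])))
cv2.imwrite("pics/g4.png",np.hstack(o))
E
```

```text
10.1 [0.4444 0.0657 0.2221] rot [[0.001, 1.0, -0.001], [1.0, -0.001, 0.0], [0.0, -0.001, -1.0]] q [-0.05 -0.04  1.87  0.    1.31 -0.05] F [-0.5 -0.6  0.7] 0.08286035118930012 0.0
tool d [1.000e-04 1.600e-03 1.721e-01]
```

View pics/g4.png

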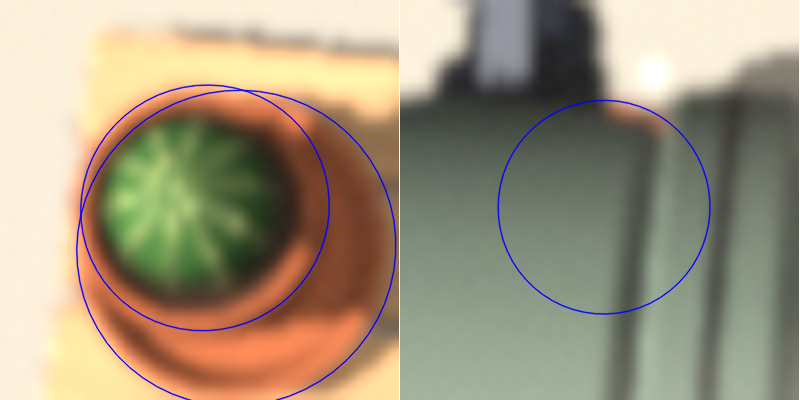

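Pot d stands in saucer 1: both outlines, rim near (200,200) and saucer, sit off my drawn circles by the same ~1 px. That makes it centred to about 1 mm. Next is pot c.

Converted, 0.03 m / 0.6 = 0.05, 0.02 m / 0.6 = 0.0333.

```bash
python3 nudge.py '{"offsets": [[0, 0.0027, 0.0333, 0, 0, 0, 0.083], [0, 0, 0.05, 0, 0, 0, 0.083], [0, 0, 0.05, 0, 0, 0, 0.083], [0, 0, 0.05, 0, 0, 0, 0.083], [0, 0, 0.05, 0, 0, 0, 0.083], [0, 0, 0.0333, 0, 0, 0, 0.083], [0, 0, 0.02, 0, 0, 0, 0.083], [0, 0, 0, 0, 0, 0, 0.083], [0, 0, 0, 0, 0, 0, 0.083]]}' >/dev/null; python3 st.py .4459 .0658 .05; python3 nudge.py '{"offsets": [[0, 0, 0, 0, 0, 0, 0.072], [0, 0, 0, 0, 0, 0, 0.066], [0, 0, 0, 0, 0, 0, 0.062], [0, 0, 0, 0, 0, 0, 0.059], [0, 0, 0, 0, 0, 0, 0.056], [0, 0, 0, 0, 0, 0, 0.053], [0, 0, 0, 0, 0, 0, 0.05], [0, 0, 0, 0, 0, 0, 0.046], [0, 0, 0, 0, 0, 0, 0.042], [0, 0, 0, 0, 0, 0, 0.042]]}' 30; python3 st.py
```

```text
10.9 [0.4462 0.0659 0.0499] rot [[0.001, 1.0, -0.002], [1.0, -0.001, 0.0], [0.0, -0.002, -1.0]] q [-0.05  0.24  2.    0.    0.91 -0.05] F [0.4 0.6 0.2] 0.08267954664138728 0.0
tool d [-0.0001 -0.0003 -0.0001]
t: 11.73
position: [0.4469, 0.0656, 0.0518]
eef_rot: [0.001, 0.707, 0.707, 0.001]
wrist_force: [-0.7, 0.8, 6.1]
finger_gap: 0.0552
gripper_force: 31.3
11.7333 [0.4469 0.0656 0.0518] rot [[0.001, 1.0, 0.002], [1.0, -0.001, -0.0], [-0.0, 0.002, -1.0]] q [-0.05  0.23  2.    0.    0.91 -0.05] F [-0.7  0.8  6.1] 0.055159185910428996 31.312853693962097
```

Converted, -0.03 m / 0.6 = -0.05, -0.025 m / 0.6 = -0.0417.

```bash
python3 nudge.py '{"offsets": [[0, 0, -0.0083, 0, 0, 0, 0.042], [0, 0, -0.0167, 0, 0, 0, 0.042], [0, 0, -0.0333, 0, 0, 0, 0.042], [0, 0, -0.05, 0, 0, 0, 0.042], [0, 0, -0.05, 0, 0, 0, 0.042], [0, 0, -0.05, 0, 0, 0, 0.042], [0, 0, -0.0417, 0, 0, 0, 0.042], [0, 0, 0, 0, 0, 0, 0.042], [0, 0, 0, 0, 0, 0, 0.042]]}' >/dev/null;python3 st.py .6374 .0313 .2
```

```text
12.4833 [0.4469 0.0656 0.2027] rot [[0.001, 1.0, 0.004], [1.0, -0.001, -0.0], [-0.0, 0.004, -1.0]] q [-0.05 -0.01  1.89 -0.    1.26 -0.05] F [-0.  -0.2 -1.3] 0.05465159214411943 32.310848236083984
tool d [-0.0342  0.1905  0.0035]
```

Converted, 0.0275 m / 0.6 = 0.0458, 0.0135 m / 0.6 = 0.0225.

```bash
python3 nudge.py '{"offsets": [[-0.0033, 0.02, 0, 0, 0, 0, 0.042], [-0.0082, 0.0458, 0, 0, 0, 0, 0.042], [-0.0082, 0.0458, 0, 0, 0, 0, 0.042], [-0.0082, 0.0458, 0, 0, 0, 0, 0.042], [-0.0082, 0.0458, 0, 0, 0, 0, 0.042], [-0.0082, 0.0458, 0, 0, 0, 0, 0.042], [-0.0082, 0.0458, 0, 0, 0, 0, 0.042], [-0.0047, 0.0225, 0, 0, 0, 0, 0.042], [0, 0, 0, 0, 0, 0, 0.042], [0, 0, 0, 0, 0, 0, 0.042]]}' >/dev/null; python3 nudge.py '{"offsets": [[0, 0, 0.0333, 0, 0, 0, 0.042], [0, 0, 0.05, 0, 0, 0, 0.042], [0, 0, 0.0417, 0, 0, 0, 0.042], [0, 0, 0.025, 0, 0, 0, 0.042], [0, 0, 0.0083, 0, 0, 0, 0.042], [0, 0, 0, 0, 0, 0, 0.042], [0, 0, 0, 0, 0, 0, 0.042]]}' >/dev/null; python3 st.py .6374 .0313 .0868
```

```text
13.9 [0.6359 0.0315 0.106 ] rot [[0.001, 1.0, -0.0], [1.0, -0.001, 0.0], [0.0, -0.0, -1.0]] q [-0.09  0.48  1.5   0.    1.16 -0.09] F [ 0.5 -1.3 -1.2] 0.054780749028847026 32.38270103931427
tool d [-0.0002  0.0015  0.0192]
```

Converted, 0.008 m / 0.6 = 0.0133, 0.006 m / 0.6 = 0.01.

```bash
python3 nudge.py '{"offsets": [[0, 0.0025, 0.0133, 0, 0, 0, 0.042], [0, 0, 0.01, 0, 0, 0, 0.042], [0, 0, 0.005, 0, 0, 0, 0.042], [0, 0, 0, 0, 0, 0, 0.042], [0, 0, 0, 0, 0, 0, 0.042]]}'|grep -E "pos|wrist"; for i in 1; do python3 nudge.py '{"offsets": [[0, 0, 0.0017, 0, 0, 0, 0.042], [0, 0, 0, 0, 0, 0, 0.042], [0, 0, 0, 0, 0, 0, 0.042]]}'|grep -E "pos|wrist"; python3 nudge.py '{"offsets": [[0, 0, 0.0013, 0, 0, 0, 0.042], [0, 0, 0, 0, 0, 0, 0.042], [0, 0, 0, 0, 0, 0, 0.042]]}' |grep -E "pos|wrist"; done
```

```text
position: [0.6378, 0.0313, 0.0886]
wrist_force: [-0.4, -0.4, -1.6]
position: [0.6381, 0.0313, 0.088]
wrist_force: [0.7, 0.8, -0.8]
position: [0.6379, 0.0313, 0.087]
wrist_force: [-0.2, 0.0, -1.5]
```

Converted, 0.0008 m / 0.6 = 0.0013.

```bash
python3 nudge.py '{"offsets": [[0, 0, 0.0013, 0, 0, 0, 0.042], [0, 0, 0, 0, 0, 0, 0.042], [0, 0, 0, 0, 0, 0, 0.042]]}'|grep -E "pos|wrist"; python3 nudge.py '{"offsets": [[0, 0, 0.001, 0, 0, 0, 0.042], [0, 0, 0, 0, 0, 0, 0.042], [0, 0, 0, 0, 0, 0, 0.042]]}' |grep -E "pos|wrist"
```

```text
position: [0.638, 0.0313, 0.0869]
wrist_force: [-1.9, 0.3, 4.4]
position: [0.638, 0.0312, 0.0869]
wrist_force: [-3.6, 0.3, 7.7]
```

Pot c is down. I release it and go to pot b.

Converted, -0.03 m / 0.6 = -0.05, -0.015 m / 0.6 = -0.025.

```bash
python3 nudge.py '{"offsets": [[0, 0, -0.0017, 0, 0, 0, 0.056], [0, 0, 0, 0, 0, 0, 0.059], [0, 0, 0, 0, 0, 0, 0.063], [0, 0, 0, 0, 0, 0, 0.068], [0, 0, 0, 0, 0, 0, 0.074], [0, 0, 0, 0, 0, 0, 0.078], [0, 0, -0.0083, 0, 0, 0, 0.078], [0, 0, -0.025, 0, 0, 0, 0.078], [0, 0, -0.05, 0, 0, 0, 0.078], [0, 0, -0.05, 0, 0, 0, 0.078]]}' >/dev/null; python3 nudge.py '{"offsets": [[0, 0, -0.05, 0, 0, 0, 0.078], [0, 0, -0.0333, 0, 0, 0, 0.078], [0, 0, 0, 0, 0, 0, 0.078], [0, 0, 0, 0, 0, 0, 0.078]]}' >/dev/null; python3 st.py .4473 -.2572 .2
```

```text
16.4833 [0.6391 0.0312 0.2188] rot [[0.001, 1.0, 0.004], [1.0, -0.001, -0.0], [-0.0, 0.004, -1.0]] q [-0.09  0.37  1.41 -0.    1.36 -0.09] F [ 0.1 -0.8 -0.1] 0.07885883983354541 0.0
tool d [-0.2886 -0.1916  0.0181]
```

Converted, -0.0289 m / 0.6 = -0.0482, -0.0191 m / 0.6 = -0.0318.

```bash
python3 nudge.py '{"offsets": [[-0.0482, -0.0318, 0, 0, 0, 0, 0.075], [-0.0482, -0.0318, 0, 0, 0, 0, 0.075], [-0.0482, -0.0318, 0, 0, 0, 0, 0.075], [-0.0482, -0.0318, 0, 0, 0, 0, 0.075], [-0.0482, -0.0318, 0, 0, 0, 0, 0.075], [-0.0482, -0.0318, 0, 0, 0, 0, 0.075], [-0.0482, -0.0318, 0, 0, 0, 0, 0.075], [-0.0482, -0.0318, 0, 0, 0, 0, 0.075], [-0.0482, -0.0318, 0, 0, 0, 0, 0.075], [-0.0482, -0.0318, 0, 0, 0, 0, 0.075]]}' >/dev/null;python3 nudge.py '{"offsets": [[0, 0, 0, 0, 0, 0, 0.075], [0, 0, 0, 0, 0, 0, 0.075], [0, 0, 0, 0, 0, 0, 0.075]]}' >/dev/null; python3 st.py .4473 -.2572 .042
python3 - <<'E'
from h import *
o=[]
for n in("top","side"):
    c=cap(n)
    o.append(tile(c,proj(c,[.638,.08,.06])[0],4,50,[circ(.6399,.1278,.035,.023),circ(.6399,.1278,.103,.032),circ(.638,.0313,.035,.02),circ(.638,.0313,.093,.028),circ(.6374,.0313,.044,.044)]))
cv2.imwrite("pics/g5.png",np.hstack(o))
E
```

```text
17.5667 [ 0.446  -0.2567  0.215 ] rot [[0.002, 1.0, -0.002], [1.0, -0.002, 0.003], [0.003, -0.002, -1.0]] q [-0.69  0.12  1.73  0.    1.3  -0.69] F [-0.3  1.   0.1] 0.07480641987308122 0.0
tool d [-0.0009  0.0016  0.173 ]
```

View pics/g5.png

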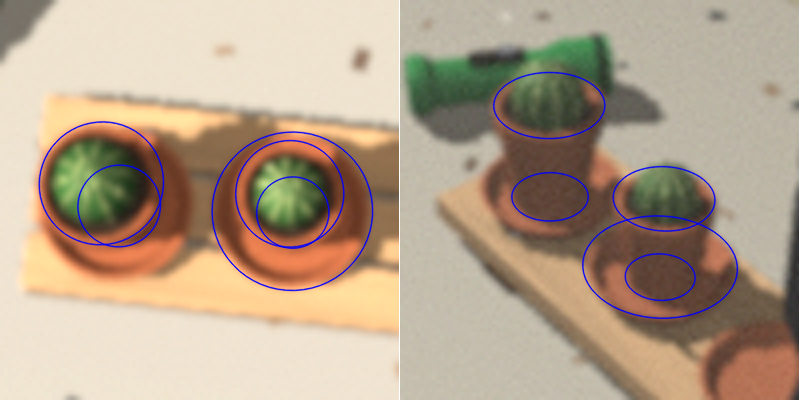

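Pots d and c stand upright in the middle of their saucers (side view: c at 664 against a saucer centre of 662; d at 553 against 553). Next is pot b.

Converted, 0.03 m / 0.6 = 0.05, 0.02 m / 0.6 = 0.0333.

```bash
python3 nudge.py '{"offsets": [[-0.0015, 0.0027, 0.0333, 0, 0, 0, 0.075], [0, 0, 0.05, 0, 0, 0, 0.075], [0, 0, 0.05, 0, 0, 0, 0.075], [0, 0, 0.05, 0, 0, 0, 0.075], [0, 0, 0.05, 0, 0, 0, 0.075], [0, 0, 0.0333, 0, 0, 0, 0.075], [0, 0, 0.0217, 0, 0, 0, 0.075], [0, 0, 0, 0, 0, 0, 0.075], [0, 0, 0, 0, 0, 0, 0.075]]}' >/dev/null; python3 st.py .4473 -.2572 .042; python3 nudge.py '{"offsets": [[0, 0, 0, 0, 0, 0, 0.065], [0, 0, 0, 0, 0, 0, 0.058], [0, 0, 0, 0, 0, 0, 0.054], [0, 0, 0, 0, 0, 0, 0.051], [0, 0, 0, 0, 0, 0, 0.048], [0, 0, 0, 0, 0, 0, 0.045], [0, 0, 0, 0, 0, 0, 0.042], [0, 0, 0, 0, 0, 0, 0.038], [0, 0, 0, 0, 0, 0, 0.034], [0, 0, 0, 0, 0, 0, 0.034]]}' 25; python3 st.py
```

```text
18.4167 [ 0.4483 -0.2569  0.0428] rot [[-0.001, 1.0, -0.002], [1.0, 0.001, 0.002], [0.002, -0.002, -1.0]] q [-0.69  0.37  1.84  0.    0.94 -0.69] F [-0.4 -0.3 -0.7] 0.07465576451335189 0.0
tool d [-0.0003 -0.001   0.0008]
t: 19.25
position: [0.4486, -0.2588, 0.0446]
eef_rot: [0.001, 0.707, 0.707, 0.0]
wrist_force: [-1.4, 0.8, 6.0]
finger_gap: 0.0467
gripper_force: 25.3
19.25 [ 0.4486 -0.2588  0.0446] rot [[0.001, 1.0, 0.001], [1.0, -0.001, -0.001], [-0.001, 0.001, -1.0]] q [-0.69  0.36  1.84 -0.    0.94 -0.69] F [-1.4  0.8  6. ] 0.04665986101399994 25.348487198352814
```

Converted, -0.03 m / 0.6 = -0.05, -0.025 m / 0.6 = -0.0417.

```bash
python3 nudge.py '{"offsets": [[0, 0, -0.0083, 0, 0, 0, 0.034], [0, 0, -0.0167, 0, 0, 0, 0.034], [0, 0, -0.0333, 0, 0, 0, 0.034], [0, 0, -0.05, 0, 0, 0, 0.034], [0, 0, -0.05, 0, 0, 0, 0.034], [0, 0, -0.05, 0, 0, 0, 0.034], [0, 0, -0.0417, 0, 0, 0, 0.034], [0, 0, 0, 0, 0, 0, 0.034], [0, 0, 0, 0, 0, 0, 0.034]]}' >/dev/null;python3 st.py .6216 -.0748 .2
```

```text
20.0 [ 0.4493 -0.2593  0.196 ] rot [[0.001, 1.0, 0.004], [1.0, -0.001, -0.003], [-0.003, 0.004, -1.0]] q [-0.69  0.14  1.74  0.    1.25 -0.69] F [-0.1 -0.4 -1.9] 0.04661037773219286 26.105892956256866
tool d [ 0.1846  0.1721 -0.0039]
```

Converted, 0.0233 m / 0.6 = 0.0388, 0.0218 m / 0.6 = 0.0363.

```bash
python3 nudge.py '{"offsets": [[0.0167, 0.015, 0, 0, 0, 0, 0.034], [0.0388, 0.0363, 0, 0, 0, 0, 0.034], [0.0388, 0.0363, 0, 0, 0, 0, 0.034], [0.0388, 0.0363, 0, 0, 0, 0, 0.034], [0.0388, 0.0363, 0, 0, 0, 0, 0.034], [0.0388, 0.0363, 0, 0, 0, 0, 0.034], [0.0388, 0.0363, 0, 0, 0, 0, 0.034], [0.0388, 0.0363, 0, 0, 0, 0, 0.034], [0.0175, 0.0175, 0, 0, 0, 0, 0.034], [0, 0, 0, 0, 0, 0, 0.034]]}' >/dev/null; python3 nudge.py '{"offsets": [[0, 0, 0.0333, 0, 0, 0, 0.034], [0, 0, 0.05, 0, 0, 0, 0.034], [0, 0, 0.0417, 0, 0, 0, 0.034], [0, 0, 0.025, 0, 0, 0, 0.034], [0, 0, 0.0083, 0, 0, 0, 0.034], [0, 0, 0, 0, 0, 0, 0.034], [0, 0, 0, 0, 0, 0, 0.034]]}' >/dev/null; python3 st.py .6216 -.0758 .0793
```

```text
21.4167 [ 0.6202 -0.0757  0.0986] rot [[0.002, 1.0, -0.001], [1.0, -0.002, -0.0], [-0.0, -0.001, -1.0]] q [-0.26  0.47  1.54 -0.    1.14 -0.26] F [-0.1 -0.   0.5] 0.04737793181894896 26.17805153131485
tool d [-0.0001  0.0014  0.0193]
```

Converted, 0.008 m / 0.6 = 0.0133, 0.006 m / 0.6 = 0.01.

```bash
python3 nudge.py '{"offsets": [[0, 0.002, 0.0133, 0, 0, 0, 0.034], [0, 0, 0.01, 0, 0, 0, 0.034], [0, 0, 0.005, 0, 0, 0, 0.034], [0, 0, 0, 0, 0, 0, 0.034], [0, 0, 0, 0, 0, 0, 0.034]]}'|grep -E "pos|wrist"; python3 nudge.py '{"offsets": [[0, 0, 0.0017, 0, 0, 0, 0.034], [0, 0, 0, 0, 0, 0, 0.034], [0, 0, 0, 0, 0, 0, 0.034]]}'|grep -E "pos|wrist"; python3 nudge.py '{"offsets": [[0, 0, 0.0013, 0, 0, 0, 0.034], [0, 0, 0, 0, 0, 0, 0.034], [0, 0, 0, 0, 0, 0, 0.034]]}' |grep -E "pos|wrist"
```

```text
position: [0.6216, -0.0749, 0.0815]
wrist_force: [-0.3, -0.6, -1.1]
position: [0.6219, -0.075, 0.0808]
wrist_force: [0.1, -0.4, -1.1]
position: [0.6217, -0.075, 0.0798]
wrist_force: [-0.4, -0.4, -1.5]
```

Converted, 0.0006 m / 0.6 = 0.001.

```bash
python3 nudge.py '{"offsets": [[0, 0, 0.001, 0, 0, 0, 0.034], [0, 0, 0, 0, 0, 0, 0.034], [0, 0, 0, 0, 0, 0, 0.034]]}'|grep -E "pos|wrist"
```

```text
position: [0.6218, -0.075, 0.0796]
wrist_force: [-0.8, 0.6, 2.6]
```

Careful with the scale: shifts go in shares of 60 cm and turns go in shares of 90 degrees. That gives: 0.0004 m / 0.6 = 0.0007.

```bash
python3 nudge.py '{"offsets": [[0, 0, 0.0007, 0, 0, 0, 0.034], [0, 0, 0, 0, 0, 0, 0.034]]}'|grep -E "pos|wrist"; python3 nudge.py '{"offsets": [[0, 0, -0.0007, 0, 0, 0, 0.048], [0, 0, 0, 0, 0, 0, 0.051], [0, 0, 0, 0, 0, 0, 0.055], [0, 0, 0, 0, 0, 0, 0.06], [0, 0, 0, 0, 0, 0, 0.066], [0, 0, 0, 0, 0, 0, 0.07], [0, 0, -0.0083, 0, 0, 0, 0.07], [0, 0, -0.025, 0, 0, 0, 0.07], [0, 0, -0.05, 0, 0, 0, 0.07], [0, 0, -0.05, 0, 0, 0, 0.07]]}' >/dev/null; python3 nudge.py '{"offsets": [[0, 0, -0.05, 0, 0, 0, 0.07], [0, 0, -0.0333, 0, 0, 0, 0.07], [0, 0, 0, 0, 0, 0, 0.07], [0, 0, 0, 0, 0, 0, 0.07]]}' >/dev/null; python3 st.py .455 -.0603 .2
```

```text
position: [0.6219, -0.075, 0.0796]
wrist_force: [-3.0, 0.4, 4.4]
23.9167 [ 0.6228 -0.0753  0.2114] rot [[0.001, 1.0, 0.004], [1.0, -0.001, -0.001], [-0.001, 0.004, -1.0]] q [-0.26  0.35  1.45  0.    1.34 -0.26] F [-0.  -0.4 -0.9] 0.06995592923562902 0.0
tool d [ 0.0148 -0.1679  0.0107]
```

Converted, -0.0278 m / 0.6 = -0.0463, 0.0024 m / 0.6 = 0.004.

```bash
python3 nudge.py '{"offsets": [[0.004, -0.0463, 0, 0, 0, 0, 0.065], [0.004, -0.0463, 0, 0, 0, 0, 0.065], [0.004, -0.0463, 0, 0, 0, 0, 0.065], [0.004, -0.0463, 0, 0, 0, 0, 0.065], [0.004, -0.0463, 0, 0, 0, 0, 0.065], [0.004, -0.0463, 0, 0, 0, 0, 0.065], [0, 0, 0, 0, 0, 0, 0.065], [0, 0, 0, 0, 0, 0, 0.065], [0, 0, 0, 0, 0, 0, 0.065]]}' >/dev/null; python3 st.py .455 -.0603 .034
```

```text
24.6667 [ 0.4549 -0.0604  0.2084] rot [[0.001, 1.0, -0.001], [1.0, -0.001, 0.0], [0.0, -0.001, -1.0]] q [-0.32  0.    1.87  0.    1.28 -0.32] F [-0.3  0.1  0.1] 0.0649270494809142 0.0
tool d [1.000e-04 3.000e-04 1.744e-01]
```

Converted, 0.03 m / 0.6 = 0.05, 0.02 m / 0.6 = 0.0333.

```bash
python3 nudge.py '{"offsets": [[0, 0, 0.0333, 0, 0, 0, 0.065], [0, 0, 0.05, 0, 0, 0, 0.065], [0, 0, 0.05, 0, 0, 0, 0.065], [0, 0, 0.05, 0, 0, 0, 0.065], [0, 0, 0.05, 0, 0, 0, 0.065], [0, 0, 0.0333, 0, 0, 0, 0.065], [0, 0, 0.0233, 0, 0, 0, 0.065], [0, 0, 0, 0, 0, 0, 0.065], [0, 0, 0, 0, 0, 0, 0.065]]}' >/dev/null; python3 st.py .455 -.0603 .034; python3 nudge.py '{"offsets": [[0, 0, 0, 0, 0, 0, 0.055], [0, 0, 0, 0, 0, 0, 0.05], [0, 0, 0, 0, 0, 0, 0.046], [0, 0, 0, 0, 0, 0, 0.043], [0, 0, 0, 0, 0, 0, 0.04], [0, 0, 0, 0, 0, 0, 0.037], [0, 0, 0, 0, 0, 0, 0.034], [0, 0, 0, 0, 0, 0, 0.03], [0, 0, 0, 0, 0, 0, 0.026], [0, 0, 0, 0, 0, 0, 0.026]]}' 20; python3 st.py
```

```text
25.4167 [ 0.4551 -0.0604  0.0342] rot [[0.001, 1.0, -0.002], [1.0, -0.001, 0.001], [0.001, -0.002, -1.0]] q [-0.32  0.28  1.98  0.    0.88 -0.32] F [ 0.1  0.2 -0.1] 0.06537804514860501 0.0
tool d [ 0.0001 -0.0001  0.0002]
t: 26.25
position: [0.4557, -0.0607, 0.0361]
eef_rot: [0.001, 0.707, 0.707, 0.0]
wrist_force: [-2.1, -0.5, 6.2]
finger_gap: 0.0388
gripper_force: 19.9
26.25 [ 0.4557 -0.0607  0.0361] rot [[0.001, 1.0, 0.002], [1.0, -0.001, -0.0], [-0.0, 0.002, -1.0]] q [-0.32  0.28  1.98  0.    0.88 -0.32] F [-2.1 -0.5  6.2] 0.03884650091416926 19.906082153320312
```

Converted, -0.03 m / 0.6 = -0.05, -0.025 m / 0.6 = -0.0417.

```bash
python3 nudge.py '{"offsets": [[0, 0, -0.0083, 0, 0, 0, 0.026], [0, 0, -0.0167, 0, 0, 0, 0.026], [0, 0, -0.0333, 0, 0, 0, 0.026], [0, 0, -0.05, 0, 0, 0, 0.026], [0, 0, -0.05, 0, 0, 0, 0.026], [0, 0, -0.05, 0, 0, 0, 0.026], [0, 0, -0.0417, 0, 0, 0, 0.026], [0, 0, 0, 0, 0, 0, 0.026], [0, 0, 0, 0, 0, 0, 0.026]]}' >/dev/null;python3 st.py .616 -.1778 .19
```

```text
27.0 [ 0.4561 -0.0608  0.1874] rot [[0.001, 1.0, 0.005], [1.0, -0.001, -0.002], [-0.002, 0.005, -1.0]] q [-0.32  0.03  1.89 -0.    1.22 -0.32] F [ 0.2 -1.3 -1.8] 0.03877761140913381 20.344264805316925
tool d [-0.1169  0.16   -0.0017]
```

Converted, 0.0225 m / 0.6 = 0.0375, -0.0165 m / 0.6 = -0.0275.

```bash
python3 nudge.py '{"offsets": [[-0.015, 0.02, 0, 0, 0, 0, 0.026], [-0.0275, 0.0375, 0, 0, 0, 0, 0.026], [-0.0275, 0.0375, 0, 0, 0, 0, 0.026], [-0.0275, 0.0375, 0, 0, 0, 0, 0.026], [-0.0275, 0.0375, 0, 0, 0, 0, 0.026], [-0.0275, 0.0375, 0, 0, 0, 0, 0.026], [-0.0275, 0.0375, 0, 0, 0, 0, 0.026], [-0.015, 0.0217, 0, 0, 0, 0, 0.026], [0, 0, 0, 0, 0, 0, 0.026], [0, 0, 0, 0, 0, 0, 0.026]]}' >/dev/null; python3 nudge.py '{"offsets": [[0, 0, 0.0333, 0, 0, 0, 0.026], [0, 0, 0.05, 0, 0, 0, 0.026], [0, 0, 0.0417, 0, 0, 0, 0.026], [0, 0, 0.025, 0, 0, 0, 0.026], [0, 0, 0.0083, 0, 0, 0, 0.026], [0, 0, 0, 0, 0, 0, 0.026], [0, 0, 0, 0, 0, 0, 0.026]]}' >/dev/null; python3 st.py .616 -.1778 .071
```

```text
28.4167 [ 0.6145 -0.1771  0.0905] rot [[0.001, 1.0, -0.0], [1.0, -0.001, 0.0], [0.0, -0.0, -1.0]] q [-0.42  0.51  1.5   0.    1.14 -0.42] F [-0.5 -0.6 -0.2] 0.039140700529087184 20.44021189212799
tool d [-0.0007  0.0015  0.0195]
```

Converted, 0.008 m / 0.6 = 0.0133, 0.006 m / 0.6 = 0.01.

```bash
python3 nudge.py '{"offsets": [[-0.0008, 0.002, 0.0133, 0, 0, 0, 0.026], [0, 0, 0.01, 0, 0, 0, 0.026], [0, 0, 0.005, 0, 0, 0, 0.026], [0, 0, 0, 0, 0, 0, 0.026], [0, 0, 0, 0, 0, 0, 0.026]]}'|grep -E "pos|wrist"; python3 nudge.py '{"offsets": [[0, 0, 0.0017, 0, 0, 0, 0.026], [0, 0, 0, 0, 0, 0, 0.026], [0, 0, 0, 0, 0, 0, 0.026]]}'|grep -E "pos|wrist"; python3 nudge.py '{"offsets": [[0, 0, 0.0013, 0, 0, 0, 0.026], [0, 0, 0, 0, 0, 0, 0.026], [0, 0, 0, 0, 0, 0, 0.026]]}' |grep -E "pos|wrist";  python3 nudge.py '{"offsets": [[0, 0, 0.0008, 0, 0, 0, 0.026], [0, 0, 0, 0, 0, 0, 0.026], [0, 0, 0, 0, 0, 0, 0.026]]}' |grep -E "pos|wrist"
```

```text
position: [0.6159, -0.1781, 0.073]
wrist_force: [0.4, -0.6, -0.3]
position: [0.6161, -0.1782, 0.0724]
wrist_force: [-0.1, -0.9, -0.4]
position: [0.616, -0.1781, 0.0714]
wrist_force: [0.3, -0.4, -0.9]
position: [0.6161, -0.1782, 0.0712]
wrist_force: [-0.2, 0.6, 0.7]
```

Converted, 0.0006 m / 0.6 = 0.001.

```bash
python3 nudge.py '{"offsets": [[0, 0, 0.001, 0, 0, 0, 0.026], [0, 0, 0, 0, 0, 0, 0.026], [0, 0, 0, 0, 0, 0, 0.026]]}'|grep -E "pos|wrist"; python3 nudge.py '{"offsets": [[0, 0, -0.0007, 0, 0, 0, 0.04], [0, 0, 0, 0, 0, 0, 0.043], [0, 0, 0, 0, 0, 0, 0.047], [0, 0, 0, 0, 0, 0, 0.052], [0, 0, 0, 0, 0, 0, 0.058], [0, 0, 0, 0, 0, 0, 0.062], [0, 0, -0.0083, 0, 0, 0, 0.062], [0, 0, -0.025, 0, 0, 0, 0.062], [0, 0, -0.05, 0, 0, 0, 0.062], [0, 0, -0.05, 0, 0, 0, 0.062]]}' >/dev/null; python3 nudge.py '{"offsets": [[0, 0, -0.05, 0, 0, 0, 0.07], [0, 0, -0.05, 0, 0, 0, 0.07], [0, 0, -0.0333, 0, 0, 0, 0.07], [0, -0.05, 0, 0, 0, 0, 0.07], [0, -0.0583, 0, 0, 0, 0, 0.07], [0, -0.0583, 0, 0, 0, 0, 0.07], [0, -0.0583, 0, 0, 0, 0, 0.07], [0, -0.0583, 0, 0, 0, 0, 0.07], [0, 0, 0, 0, 0, 0, 0.07], [0, 0, 0, 0, 0, 0, 0.07]]}' 
python3 - <<'E'
from h import *
T=cap("top");S=cap("side")
a=T["color"][110:230,240:440,::-1];b=S["color"][110:290,280:480,::-1]
cv2.imwrite("pics/end.png",cv2.convertScaleAbs(np.hstack([cv2.resize(a,(400,240)),cv2.resize(b[:120],(400,240))]),alpha=1.4)) if 0 else cv2.imwrite("pics/end.png",cv2.convertScaleAbs(np.vstack([cv2.resize(a[25:105],(600,240),interpolation=2),cv2.resize(b[:,:],(600,360),interpolation=2)]),alpha=1.4))
E
```

```text
position: [0.6161, -0.1782, 0.0711]
wrist_force: [-3.4, 0.8, 5.7]
t: 31.5
position: [0.4445, -0.1776, 0.2308]
eef_rot: [0.0, 0.708, 0.706, 0.0]
wrist_force: [0.3, -1.2, 0.4]
finger_gap: 0.07
gripper_force: 0.0
```

View pics/end.png

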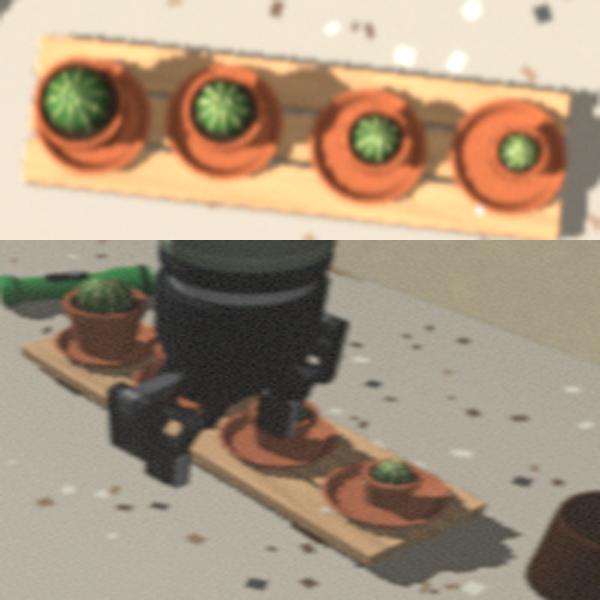

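The top view shows all four pots upright and centred in size order: cacti at display (79,102), (223,109), (375,138), (519,152), with the smallest at the mug end. The offsets match parallax.

```bash
python3 -c "
from plant import robot, imaging, ticket
print(ticket.finish_job())"
```

```text
the job is handed in; nothing more can be done
None
```

I stood the four cacti upright in the middle of their saucers, smallest at the mug end and largest at the far end, without touching the saucers, mug or torch, and handed the job in at about 31.6 s; it returned no verdict.

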